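# Refit the filter cover on the air cleaner

## Robot

A 7-joint arm with a two-finger parallel gripper is mounted at the origin on the work surface. World frame = base frame: x ahead of the robot, y to its left, z up, the work surface at z = 0. Lengths are in m, angles in rad, forces in N, time in s.
With the tool pointing down it reaches from about 0.4 to 0.85 m from the base axis. Payload 10.4 kg.
Tool frame: the origin (TCP) lies midway between the tips of the shut fingers; the grasp point (between the pads) lies 19 mm behind it (manip.pinch_z is the distance from the TCP to the grasp point, in m); y points along the fingers, x is the direction in which the jaws open and shut, and the axes are right-handed (so a half turn about y gives the same grasp; the last joint's range is limited). The gripper opens to 85 mm and grips with 20 to 120 N. Pads are 22 mm wide; open, the fingers measure 114 mm over their backs; the gripper's body (76 mm by 85 mm) begins 54 mm behind the grasp point. The pads swing forward as they close: fully open they stand 13 mm farther back than shut.
Start: joints at [-1.316, 0.332, -0.065, 1.46, 0.022, 1.35, -0.088], TCP at [0.171, 0.601, 0.231] pointing down, gripper open.
Joint ranges: [-2.6, 2.6], [-0.5, 2.12], [-1.47, 1.34], [0.16, 2.42], [-1.27, 4.41], [0.06, 2.06], [-2.6, 2.6]. Speed limits (rad/s): [2.22, 2.22, 2.79, 2.79, 3.14, 3.14, 3.14].

## Interface

Orientations are given as a unit quaternion [x, y, z, w].
In Python, from workcell import manip gives the robot as it stands.
- The arm moves only by the shell command python3 -m pendant 'ROWS' [OPENING] [FORCE]. ROWS is a JSON object of lists of equal length, an entry for each row: "offset": the shift along the tool's x, y, z scaled (see below), a list of three; "turn": the turn, a rotation vector about the tool's x, y, z scaled (see below), a list of three. A call has 1 to 12 rows; each row is the pose to reach, as a shift and turn from the pose measured when the call began, along the tool's axes at that moment; what a row does not reach only later rows make up. The controller multiplies each number of a shift by 200 mm and each number of a turn by 45 degrees. A row lasts 1/8 s, in which the tool goes at most 62.5 mm and 10.7 degrees, less where a joint would pass 70% of its speed; a pose out of reach is approached as far as the arm can. A call with a number of a shift or a turn outside -1 to 1 is refused whole. A call with a gripper value outside its range is refused whole. OPENING is the opening in per cent of the stroke, from 0 (shut) to 100 (fully open), set as the call begins (- or left out, the last holds). The fingers move at their own pace and stop on an object; FORCE is the grip in N (left out, the last holds). Time passes only in rows, so rows that repeat a pose let the fingers close. It gives the time, the measured TCP pose, the force and the opening at its end, in the units of the state.
- manip.get_obs(): the state, without advancing time (a new reading comes with each control period).
- manip.camera(name): name is "scene" or "top" or "wrist"; returns (picture, depth): 384x512x3 uint8, red, green, blue; 384x512 float32, m along the optical axis (not along the pixel's ray), 0 where there is no reading.
- manip.camera_model(name): a dict with "intrinsics" (3x3 intrinsics, pixels), "k1" (the pictures are not rectified: a ray, as slopes to the right and down, at radius r is drawn at 1 + k1 r^2 times it, then the intrinsics apply), "R" (3x3) and "t" (3): a world point X has camera coordinates R X + t; the wrist camera has in their place "tool_from_camera" (4x4, takes a point from camera to tool coordinates, whose origin is the TCP and whose axes are the tool frame's). Camera axes: x right, y down, z forward; pixel columns grow to the right and rows downward; lengths in m; the calibration is good to about 2 mm. A picture is of the moment at which its call begins: read the wrist's pose just before it. camera_model takes no time and is no camera call.
- manip.hand_in(): hands the job in, once; it reports no verdict.
The state is a dict: "clock": time; "joint_pos": joint angles; "joint_velocities": joint speeds; "tau": joint torques, N m; "position": TCP position; "ee_rot": TCP orientation; "ft_force": force on the tool from outside, world axes, zero at the start; "torque": the same for the moment, N m; "grip_width": opening from 0.0 (shut) to 1.0 (fully open).
Only numpy, scipy, OpenCV 4.12 (cv2) and the standard library are available. Lean on these libraries where they do the work, as an engineer would, in place of code of your own. Each camera call takes 0.05 s, during which the arm holds its last target. There are 200 camera calls.

## Task

The new filter is already in the benchtop air cleaner; put its cover back on. Hook the cover's lip under the steel ledge with the cover held at a tilt, push it in against the spring as far as it will go and keep it there while you swing it down into its seat and press gently until the coral catch springs back over its edge, then let go. Fit it by feel and never force it, and leave everything else on the table alone.

Things in the scene. Friction and masses are not known exactly. Their poses are not given: they have to be found in the camera images.
- cover_grip (a point): Centre of the coral grip bar (12 x, 56 y, 30 mm tall) on the loose charcoal vented filter cover, which lies flat, bar up. Plate 146 (x) x 149 (y) x 8 mm, 0.2 to 0.3 kg. z is up out of the plate, -x points to the lip. The point is 15 mm above the plate's top face, 23 mm above its underside and 15 mm to +x of the plate's centre.
- cover_lip (a point): Middle of the tip of the cover's lip (steel-coloured on top): a tongue 120 mm wide (y), 4 mm thick, level with the plate's underside, reaching 14 mm out from the plate's -x edge. The point is 102 mm to -x of the grip bar's centre and 2 mm above the underside. Axes as cover_grip.
- bay (a point): Centre of the cover's seat in the top of the air cleaner, at the height of the rubber shelves along both sides that carry its underside, 100 mm above the table. z up, -x to the ledge, +x to the catch. Opening 154 mm wide (y), side walls bevelled, 8 mm above the shelves; far wall 74.5 mm to +x, 8 mm above the shelves. Bay floor 12 mm below them. Seated, the plate's centre is 1.5 mm to +x.
- ledge (a point): Middle of the steel ledge's lower front edge. It is 4 mm thick, 220 mm long (y), its underside 6 mm above the shelves. Slot under it 12 mm deep to a solid wall, open below to the bay floor; a spring strip (8 N, rising to 15 N) fills its last 3.5 mm. Only with the lip pushed against the solid wall does the cover's +x edge clear the far wall, by 1.5 mm; let go, the spring moves it against that wall. Axes as bay.
- catch (a joint): Coral spring catch, 30 mm wide, mid +x side: 0 m at rest, grows to 0.010 as pushed to +x. Its nose reaches 6 mm in from the far wall, flat underside 9.4 mm above the shelves, 60 degree ramp on top rising to 23 mm. The cover's +x edge coming down pushes it out about 4 mm (1.5 N preload, 300 N/m), taking 4 to 12 N down; it then springs back to 0 over the seated cover.
- unit: The fixed air cleaner: grey housing 250 (x) x 220 (y) x 110 mm tall, catch included. Origin at the centre of its underside, on the table, axes as bay. Pressing on it with more than 60 N (all the cover's contacts added up, or by the robot) counts as forcing.
- cover: The whole loose filter cover; origin at the centre of its plate's underside, axes as above.
- old_filter: Bystander: the used filter, a cardboard frame with grey pleats, 110 x 130 x 22 mm, origin under its centre.
- brayer: Bystander: hand ink roller, 100 mm roller and wooden handle, 160 mm long, 34 mm tall.
- lino_pink: Bystander: pink lino block, 100 x 150 x 6 mm.
- lino_grey: Bystander: grey lino block, 140 x 90 x 6 mm.
- ink_jar: Bystander: ink jar, coral label, 64 mm across, 70 mm tall.
- ink_jar2: Bystander: ink jar, charcoal label, 64 mm across, 70 mm tall.
- lino_cutter: Bystander: lino cutter with a turned wooden handle, 95 mm long, 24 mm tall.
- pencil: Bystander: red pencil lying along its x, 170 mm long, 7 mm thick.
Not all that is in view belongs to the job. Leave any green look-alike of the cover alone.

How it is judged:
By the outcome, as a careful person would: the job done as asked, in the order asked, and still so for the second after the job is handed in, with the robot touching nothing.
It also fails if it takes over 72 s, if anything falls off the work surface, if the arm or the gripper's body presses on something with over 40 N, if the wrist force passes 120 N, or if a joint passes its speed limit or range.

## Working session

There is one attempt and no reset: what is moved stays moved. The work goes in short steps, Python scripts to look and compute and a shell command to move; the robot and the scene stay as the last step left them, time stands still between calls to the robot, and variables do not carry over. Pictures are saved under pics/ and viewed, about 8 in all and at most 12, crops included, and the job is handed in when it is done.

```bash
ls; mkdir -p pics; python3 - <<'E'
from workcell import manip
import cv2,numpy as np,pickle
o=manip.get_obs(); print(o); d={}
for n in("scene","top","wrist"):
    p,z=manip.camera(n); d[n]=(p,z,manip.camera_model(n)); cv2.imwrite(f"pics/{n}0.png",p[...,::-1])
    m=d[n][2]; print(n,m)
pickle.dump((o,d),open("d0.pkl","wb")); print(manip.pinch_z)
E
```

```text
pics
{'clock': 0.0, 'joint_pos': array([-1.3156065 ,  0.33290142, -0.064703  ,  1.46093493,  0.02160172,
        1.34990608, -0.08851109]), 'joint_velocities': array([-0.00056153,  0.00148149, -0.00028819,  0.0008727 ,  0.00116802,
        0.00065663,  0.00155223]), 'tau': array([ 1.92043453e-04, -6.25455737e+01,  4.93271649e-02, -3.91583776e+01,
        1.62000430e-02,  1.00200501e-02, -3.72182797e-05]), 'position': array([0.17129531, 0.60067715, 0.23050054]), 'ee_rot': array([ 0.56473473,  0.42556846, -0.42635949, -0.56407779]), 'ft_force': array([-0.02182571, -0.62598448,  0.37309561]), 'torque': array([-0.00031896, -0.00139372, -0.02209402]), 'grip_width': 0.9977474512542974}
scene {'intrinsics': array([[478.26749592,   0.        , 261.76806708],
       [  0.        , 478.26749592, 195.73880586],
       [  0.        ,   0.        ,   1.        ]]), 'k1': -0.10278642231557372, 'R': array([[-0.80207915,  0.59710631,  0.01153651],
       [ 0.468945  ,  0.64164952, -0.60694026],
       [-0.36981025, -0.48140414, -0.79466372]]), 't': array([ 0.40556869, -0.19620691,  2.05427158])}
top
[... 271 characters left out ...]
,  0.00478015, -0.18342176],
       [ 0.18347762,  0.01724596, -0.9828726 ]]), 't': array([0.03691619, 0.54864103, 1.0140226 ])}
wrist {'intrinsics': array([[335.69525167,   0.        , 256.59777854],
       [  0.        , 335.69525167, 192.67209495],
       [  0.        ,   0.        ,   1.        ]]), 'k1': 0.02796038882845229, 'tool_from_camera': array([[ 9.99999923e-01, -3.85201914e-04,  7.64103458e-05,
         5.98537471e-04],
       [-1.93291475e-04, -3.13423047e-01,  9.49613583e-01,
        -1.43677599e-01],
       [-3.41844207e-04, -9.49613524e-01, -3.13423097e-01,
         8.11382766e-02],
       [ 0.00000000e+00,  0.00000000e+00,  0.00000000e+00,
         1.00000000e+00]])}
0.0187
```

View pictures.

View pics/top0.png

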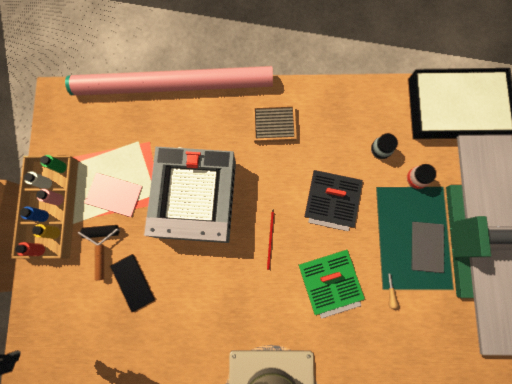

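View pics/scene0.png

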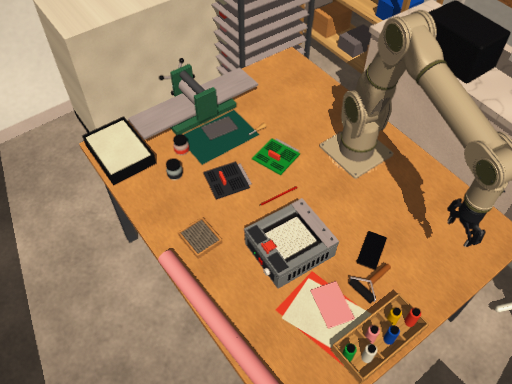

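```bash
cat > h.py <<'E'
import numpy as np,cv2
from scipy.spatial.transform import Rotation as Ro
def ext(m,obs=None):
    if "R" in m: return m["R"].T, -m["R"].T@m["t"]
    T=m["tool_from_camera"]; Rt=Ro.from_quat(obs["ee_rot"]).as_matrix()
    return Rt@T[:3,:3], Rt@T[:3,3]+obs["position"]
def cast(m,uv,z,obs=None):
    uv=np.atleast_2d(np.float64(uv)); R,c=ext(m,obs)
    n=cv2.undistortPoints(uv[:,None],m["intrinsics"],np.array([m["k1"],0,0,0.]))[:,0]
    d=np.c_[n,np.ones(len(n))]@R.T
    return c+d*((z-c[2])/d[:,2])[:,None]
def mask(p,f):
    h=cv2.cvtColor(p,cv2.COLOR_RGB2HSV).astype(int); return f(h[...,0],h[...,1],h[...,2]).astype(np.uint8)
def box(mk,roi):
    """largest contour in roi (u0,v0,u1,v1) -> centroid, minAreaRect corners"""
    q=np.zeros_like(mk); u0,v0,u1,v1=roi; q[v0:v1,u0:u1]=mk[v0:v1,u0:u1]
    c=max(cv2.findContours(q,cv2.RETR_EXTERNAL,cv2.CHAIN_APPROX_NONE)[0],key=cv2.contourArea)
    M=cv2.moments(c); return np.array([M["m10"],M["m01"]])/M["m00"], cv2.boxPoints(cv2.minAreaRect(c)), c
E
python3 - <<'E'
from h import *; import pickle
o,d=pickle.load(open("d0.pkl","rb")); p,z,m=d["top"]
red=lambda h,s,v:((h<8)|(h>172))&(s>150)&(v>120)
mk=mask(p,red)
for n,roi,zz in(("bar",(310,170,360,230),.038),("catch",(180,145,205,175),.12)):
    c,b,_=box(mk,roi); print(n,c,cast(m,[c],zz),"\n",cast(m,b,zz),b)
dark=mask(p,lambda h,s,v:(v<90)&(s<110)); dark=cv2.morphologyEx(dark|mk,cv2.MORPH_CLOSE,np.ones((5,5)))
c,b,_=box(dark,(295,160,375,235)); print("plate",c,cast(m,[c],.008)); print(cast(m,b,.008))
# unit top face by depth
K=m["intrinsics"];R,t=ext(m)
v,u=np.mgrid[0:384,0:512]; n=cv2.undistortPoints(np.stack([u,v],-1).reshape(-1,1,2).astype(float),K,np.array([m["k1"],0,0,0.]))[:,0]
X=(np.c_[n,np.ones(len(n))]*z.reshape(-1,1))@R.T+t; Z=X[:,2].reshape(384,512)
uk=((Z>.09)&(Z<.13)).astype(np.uint8); c,b,_=box(uk,(130,130,250,255)); print("unit",c,cast(m,[c],.108)); print(cast(m,b,.108),b)
a=cv2.resize(p[135:255,130:250,::-1],None,fx=4,fy=4,interpolation=3); e=cv2.resize(p[160:240,295:375,::-1],None,fx=4,fy=4,interpolation=3)
e=cv2.copyMakeBorder(e,0,160,0,0,0); cv2.imwrite("pics/crop1.png",np.hstack([a,e]))
np.set_printoptions(precision=3,suppress=True)
X=X.reshape(384,512,3)
for r in range(146,246,3): print(r,X[r,190],p[r,190], X[r,215,2])
E
```

```text
bar [335.40151515 191.03030303] [[ 0.56030933 -0.19130499  0.038     ]] 
 [[ 0.55778666 -0.16268181  0.038     ]
 [ 0.57205376 -0.16533136  0.038     ]
 [ 0.56293686 -0.22092216  0.038     ]
 [ 0.54873024 -0.21814849  0.038     ]] [[325.54913 191.93062]
 [326.289   187.12138]
 [345.60114 190.09248]
 [344.86127 194.90172]]
catch [192.22437972 158.90183387] [[0.63617831 0.21299921 0.12      ]] 
 [[0.65599311 0.23080186 0.12      ]
 [0.65574306 0.19211692 0.12      ]
 [0.61310699 0.19098097 0.12      ]
 [0.61333313 0.22937165 0.12      ]] [[186. 152.]
 [200. 152.]
 [200. 167.]
 [186. 167.]]
plate [333.55813444 198.52127582] [[ 0.54345754 -0.19081937  0.008     ]]
[[ 0.48816453 -0.10275476  0.008     ]
 [ 0.63085574 -0.13461117  0.008     ]
 [ 0.59935265 -0.28151431  0.008     ]
 [ 0.45851394 -0.24659096  0.008     ]]
unit [189.7664415  193.70456891] [[0.54119401 0.21911726 0.108     ]]
[[0.42831242 0.3386185  0.108     ]
 [0.68303395 0.33124317 0.108     ]
 [0.66154136 0.10006346 0.108     ]
 [0.40936644 0.11771714 0.108     ]] [[143.88968 235.32416]
 [151.48279 144.20691]
 [233.74487 1
[... 1309 characters left out ...]
4
212 [0.493 0.22  0.091] [245 238 201] 0.10030383090963768
215 [0.485 0.22  0.09 ] [246 238 202] 0.09802697825049678
218 [0.477 0.22  0.09 ] [250 244 222] 0.09856488871195135
221 [0.467 0.216 0.106] [213 190 169] 0.09577700635708175
224 [0.458 0.216 0.11 ] [208 185 166] 0.10678191929814329
227 [0.45  0.215 0.111] [207 185 165] 0.11116417240205145
230 [0.442 0.215 0.11 ] [207 183 162] 0.1115541251622767
233 [0.434 0.215 0.108] [199 177 158] 0.10834659890428988
236 [0.426 0.214 0.111] [205 183 163] 0.10985100707344087
239 [0.421 0.222 0.069] [79 72 61] 0.11210290333447592
242 [0.416 0.235 0.004] [104  67  37] 0.0009838243427455762
245 [ 0.408  0.236 -0.   ] [102  67  38] 0.0006794978421578168
```

View pics/crop1.png

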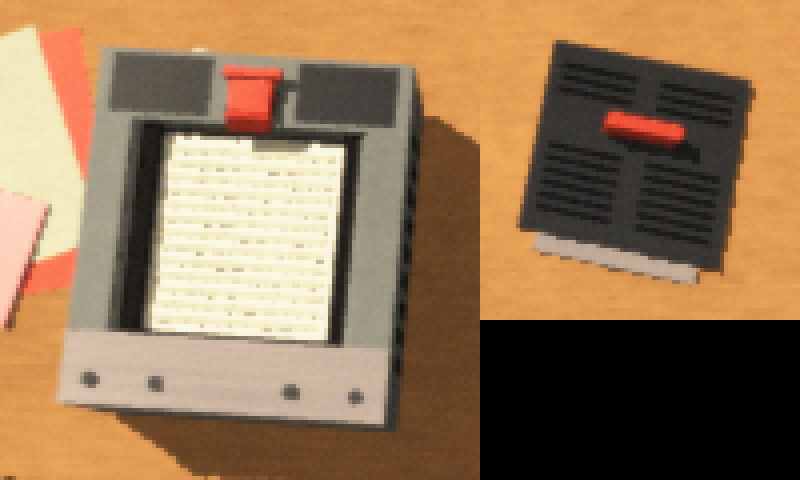

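Charcoal cover at (333,200) with a steel lip toward the robot and a coral bar at (335,191) is the one. The green look-alike at (331,283) is not. The unit is at (190,194), with the ledge on the near side and the catch on the far side (192,159).

```bash
cat >> h.py <<'E'
np.set_printoptions(precision=4,suppress=True)
def tgt(yaw,tilt=0,flip=1):
    """tool rotation: jaws (tool x) along part x (flip=+-1), tool y down; tilt raises part +x. deg"""
    P=Ro.from_euler("ZY",[yaw,-tilt],degrees=True).as_matrix()
    x=flip*P[:,0]; y=-P[:,2]; return np.c_[x,y,np.cross(x,y)]
def go(obs,p,R):
    Rc=Ro.from_quat(obs["ee_rot"]).as_matrix()
    o=Rc.T@(np.array(p)-obs["position"]); t=Ro.from_matrix(Rc.T@R).as_rotvec()
    return o/.2, t/(np.pi/4)
E
python3 - <<'E'
from h import *; from workcell import manip
o=manip.get_obs(); print(Ro.from_quat(o["ee_rot"]).as_matrix())
for f in(1,-1): print(f,*go(o,[.56,-.19,.2],tgt(-11,0,f)))
E
```

```text
[[ 0.2742 -0.0002 -0.9617]
 [ 0.9617 -0.001   0.2742]
 [-0.0011 -1.     -0.0001]]
1 [-3.2693  0.1573 -2.953 ] [ 0.0011  1.8908 -0.001 ]
-1 [-3.2693  0.1573 -2.953 ] [-0.001  -2.1092 -0.0011]
```

```bash
python3 -m pendant '{"offset":[[-0.5,-0.1,-1],[-0.5,-0.1,-1],[-0.5,-0.1,-1],[-0.5,-0.1,-1],[-0.5,-0.1,-1],[-0.5,-0.1,-1]],"turn":[[0,0.6,0],[0,0.6,0],[0,0.6,0],[0,0.6,0],[0,0.6,0],[0,0.6,0]]}' 100 60
python3 - <<'E'
from h import *; from workcell import manip
o=manip.get_obs(); print(Ro.from_quat(o["ee_rot"]).as_matrix(),o["joint_pos"],o["position"])
print(*go(o,[.53,.15,.25],tgt(-11,0,1)))
print(*go(o,[.56,-.19,.2],tgt(-11,0,1)))
E
```

```text
clock: 0.9
position: [0.3354, 0.4503, 0.2506]
ee_rot: [0.648, 0.282, -0.283, -0.648]
ft_force: [-0.7, -0.7, 0.1]
grip_width: 0.997
[[ 0.6803 -0.0009 -0.733 ]
 [ 0.733  -0.001   0.6803]
 [-0.0014 -1.     -0.    ]] [-1.1059  0.1802  0.1075  1.6103 -0.0199  1.3535 -0.1731] [0.3354 0.4503 0.2506]
[-0.4387  0.0035 -1.7346] [ 0.0009  1.2919 -0.0016]
[-1.5824  0.2551 -3.001 ] [ 0.0009  1.2919 -0.0016]
```

```bash
python3 -m pendant '{"offset":[[0.1,-0.1,-1],[0.1,-0.1,-1],[0.1,-0.1,-1],[0.1,-0.1,-1],[0.1,-0.1,-1],[0.1,-0.1,-1]],"turn":[[0,0.95,0],[0,0.95,0],[0,0.95,0],[0,0.95,0],[0,0.95,0],[0,0.95,0]]}'
python3 - <<'E'
from h import *; from workcell import manip; import pickle
o=manip.get_obs(); print(Ro.from_quat(o["ee_rot"]).as_matrix(),o["joint_pos"],o["position"])
p,z=manip.camera("wrist"); m=manip.camera_model("wrist"); pickle.dump((o,p,z,m),open("w1.pkl","wb")); cv2.imwrite("pics/w1.png",p[...,::-1])
print(*go(o,[.56,.0,.25],tgt(-11,0,1)))
print(*go(o,[.56,-.19,.2],tgt(-11,0,1)))
E
```

```text
clock: 1.65
position: [0.4939, 0.331, 0.2701]
ee_rot: [0.707, 0.029, -0.03, -0.706]
ft_force: [-0.3, 0.1, -0.5]
grip_width: 0.998
[[ 0.9965 -0.002  -0.0839]
 [ 0.0839 -0.0009  0.9965]
 [-0.0021 -1.     -0.0007]] [-0.9265  0.249   0.3161  1.5014 -0.0782  1.4057 -0.5224] [0.4939 0.331  0.2701]
[ 0.1904  0.1013 -1.677 ] [ 0.0013  0.3514 -0.0025]
[ 0.1111  0.3521 -2.6234] [ 0.0013  0.3514 -0.0025]
```

View pics/w1.png

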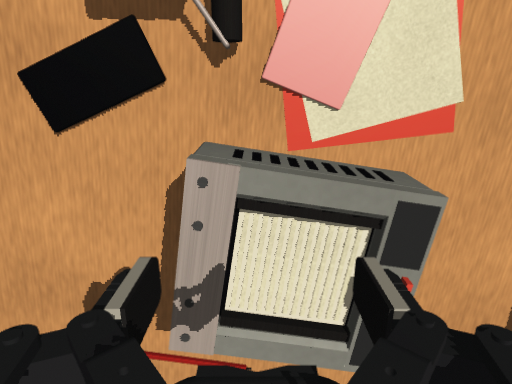

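```bash
python3 - <<'E'
from h import *; import pickle
o,p,z,m=pickle.load(open("w1.pkl","rb"))
c=cv2.resize(p[135:375,165:455,::-1],None,fx=2.75,fy=2.5,interpolation=3); cv2.imwrite("pics/w1c.png",c)
for r in(180,220,250,320,345): print(r,[tuple(p[r,u]) for u in range(205,250,4)])
g=p.astype(int); s=mask(p,lambda h,s,v:v*0+1)
for r in(260,):
  print([tuple(p[r,u]) for u in range(165,250,4)])
E
```

```text
180 [(np.uint8(65), np.uint8(64), np.uint8(61)), (np.uint8(156), np.uint8(143), np.uint8(130)), (np.uint8(156), np.uint8(143), np.uint8(130)), (np.uint8(161), np.uint8(146), np.uint8(133)), (np.uint8(162), np.uint8(149), np.uint8(136)), (np.uint8(161), np.uint8(148), np.uint8(136)), (np.uint8(160), np.uint8(145), np.uint8(133)), (np.uint8(154), np.uint8(139), np.uint8(128)), (np.uint8(159), np.uint8(144), np.uint8(131)), (np.uint8(129), np.uint8(128), np.uint8(117)), (np.uint8(126), np.uint8(125), np.uint8(114)), (np.uint8(128), np.uint8(126), np.uint8(115))]
220 [(np.uint8(158), np.uint8(143), np.uint8(131)), (np.uint8(155), np.uint8(141), np.uint8(129)), (np.uint8(157), np.uint8(141), np.uint8(130)), (np.uint8(159), np.uint8(145), np.uint8(133)), (np.uint8(163), np.uint8(148), np.uint8(136)), (np.uint8(157), np.uint8(143), np.uint8(131)), (np.uint8(162), np.uint8(147), np.uint8(135)), (np.uint8(33), np.uint8(29), np.uint8(28)), (np.uint8(49), np.uint8(47), np.uint8(42)), (np.uint8(228), np.uint8(220), np.uint8(193)), (np.uint8(217), np.uint8(208), np.uint8(172)), (np.uint8(227), np
[... 2025 characters left out ...]
np.uint8(154), np.uint8(140), np.uint8(128)), (np.uint8(163), np.uint8(149), np.uint8(136)), (np.uint8(153), np.uint8(140), np.uint8(127)), (np.uint8(161), np.uint8(146), np.uint8(134)), (np.uint8(161), np.uint8(146), np.uint8(133)), (np.uint8(161), np.uint8(146), np.uint8(133)), (np.uint8(163), np.uint8(147), np.uint8(136)), (np.uint8(154), np.uint8(141), np.uint8(128)), (np.uint8(163), np.uint8(149), np.uint8(136)), (np.uint8(11), np.uint8(10), np.uint8(11)), (np.uint8(227), np.uint8(220), np.uint8(192)), (np.uint8(206), np.uint8(197), np.uint8(165)), (np.uint8(219), np.uint8(210), np.uint8(172)), (np.uint8(228), np.uint8(220), np.uint8(192)), (np.uint8(221), np.uint8(212), np.uint8(174))]
```

View pics/w1c.png

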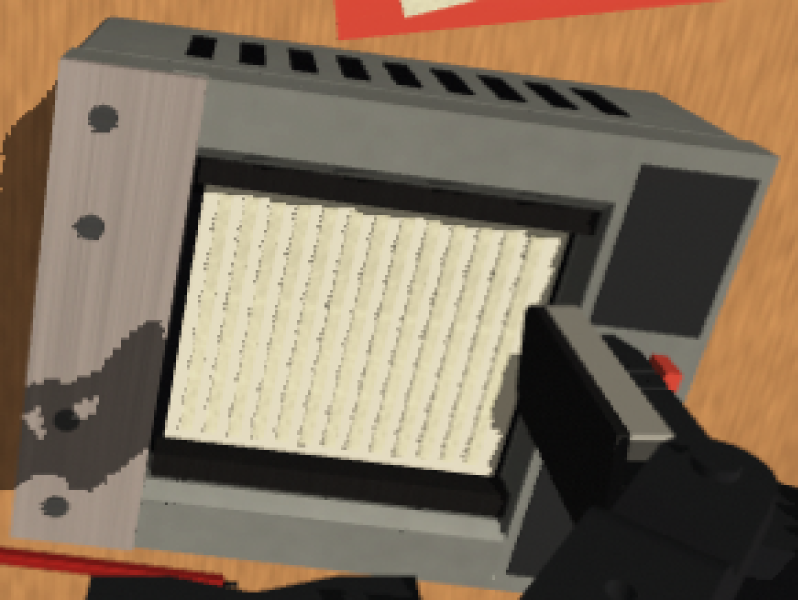

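Wrist view: ledge front edge from (240,167) to (213,355), far opening corners at (388,216) and (347,348), catch partly hidden behind the right finger.

```bash
python3 - <<'E'
from h import *; import pickle
o,p,z,m=pickle.load(open("w1.pkl","rb"))
L=cast(m,[[239.9,167],[213.4,354.6],[186.8,159],[169.4,349.8]],.110,o); print("ledge",L)
d=L[0]-L[1]; print("len",np.linalg.norm(d),"yaw",np.degrees(np.arctan2(-d[0],d[1])),"mid",(L[0]+L[1])/2, "w",np.linalg.norm(L[0]-L[2]))
W=cast(m,[[387.9,216.2],[346.8,348],[238,196],[218,335]],.108,o); print("far/open",W)
d=W[0]-W[1]; print("yaw",np.degrees(np.arctan2(-d[0],d[1])))
i,dd=pickle.load(open("d0.pkl","rb")); p,z,m=dd["top"]
u=lambda x,y:(130+x/4-.4,135+y/4-.4)
T=cast(m,[u(68,330),u(388,350)],.110); d=T[0]-T[1]; print("top ledge",T,T.mean(0),np.degrees(np.arctan2(-d[0],d[1])))
E
```

```text
ledge [[0.4772 0.3357 0.11  ]
 [0.4624 0.1166 0.11  ]
 [0.428  0.3391 0.11  ]
 [0.4131 0.1193 0.11  ]]
len 0.2196438517385041 yaw -3.8716372860107726 mid [0.4698 0.2261 0.11  ] w 0.04938026842736906
far/open [[0.6247 0.298  0.108 ]
 [0.611  0.137  0.108 ]
 [0.4773 0.3064 0.108 ]
 [0.4661 0.1419 0.108 ]]
yaw -4.850870736950323
top ledge [[0.4771 0.3334 0.11  ]
 [0.4628 0.1171 0.11  ]] [0.47   0.2252 0.11  ] -3.802220842874839
```

```bash
python3 -m pendant '{"offset":[[0.1,0,-1],[0.1,0,-1],[0.1,0,-1],[0.1,0,-1],[0.1,0,-1]],"turn":[[0,0.35,0],[0,0.35,0],[0,0.35,0],[0,0.35,0],[0,0.35,0]]}'
python3 -m pendant '{"offset":[[0.28,0,-1],[0.28,0,-1],[0.28,0,-1],[0.28,0,-1],[0.28,0,-1]],"turn":[[0,0,0],[0,0,0],[0,0,0],[0,0,0],[0,0,0]]}'
python3 - <<'E'
from h import *; from workcell import manip; import pickle
o=manip.get_obs(); print(o["joint_pos"])
print(*go(o,[.56,-.19,.2],tgt(-11,0,1)))
E
```

```text
clock: 2.33
position: [0.5303, 0.1341, 0.2704]
ee_rot: [0.704, -0.068, 0.066, -0.704]
ft_force: [0.8, 1.1, -0.5]
grip_width: 0.999
clock: 2.95
position: [0.5479, -0.0718, 0.2702]
ee_rot: [0.704, -0.067, 0.066, -0.704]
ft_force: [0.3, -0.1, 0.5]
grip_width: 1.0
[-0.5027  0.162   0.6244  1.6241 -0.0957  1.3885 -0.0551]
[ 0.1706  0.351  -0.569 ] [ 0.0007  0.0049 -0.0025]
```

```bash
python3 -m pendant '{"offset":[[0.17,0.5,-0.57],[0.17,0.5,-0.57],[0.17,0.5,-0.57],[0.17,0.5,-0.57],[0.17,0.5,-0.57]],"turn":[[0,0,0],[0,0,0],[0,0,0],[0,0,0],[0,0,0]]}'
python3 - <<'E'
from h import *; from workcell import manip; import pickle
o=manip.get_obs(); print(o["position"])
p,z=manip.camera("wrist"); m=manip.camera_model("wrist"); pickle.dump((o,p,z,m),open("w2.pkl","wb")); cv2.imwrite("pics/w2.png",p[...,::-1])
mk=mask(p,lambda h,s,v:((h<8)|(h>172))&(s>150)&(v>140))
c,b,_=box(mk,(120,100,400,384)); P=cast(m,b,.038,o); print(c,b); print(P,P.mean(0)); 
for i in range(2): d=P[i+1]-P[i]; print(np.linalg.norm(d),np.degrees(np.arctan2(d[1],d[0])))
E
```

```text
clock: 3.58
position: [0.561, -0.187, 0.1705]
ee_rot: [-0.704, 0.066, -0.064, 0.704]
ft_force: [0.9, 1.1, -0.3]
grip_width: 0.995
[ 0.561  -0.187   0.1705]
[257.4499 184.003 ] [[249.274  216.8344]
 [252.2193 150.5653]
 [265.5264 151.1567]
 [262.5811 217.4258]]
[[ 0.5478 -0.2176  0.038 ]
 [ 0.5615 -0.1597  0.038 ]
 [ 0.5723 -0.1622  0.038 ]
 [ 0.5593 -0.2203  0.038 ]] [ 0.5602 -0.1899  0.038 ]
0.059529779210942595 76.67616707547647
0.011082543303038676 -13.118595533779231
```

View pics/w2.png

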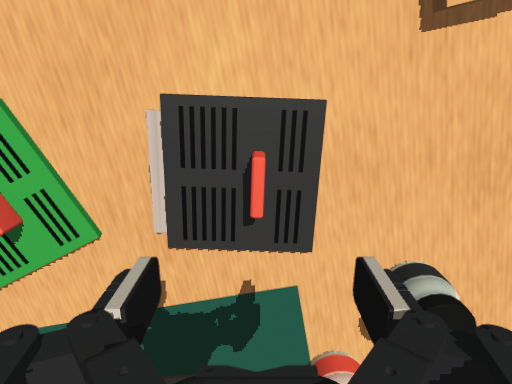

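Charcoal cover fills the centre, bar at (257,184), lip at left (155,170). The green one is out to the left and clear of the fingers.

```bash
python3 - <<'E'
from h import *; import pickle
o,p,z,m=pickle.load(open("w2.pkl","rb"))
P=cast(m,[[161,94.5],[326,100],[313,251.5],[168.5,248]],.008,o); print(P,P.mean(0))
for i in range(4): d=P[(i+1)%4]-P[i]; print(np.linalg.norm(d),np.degrees(np.arctan2(d[1],d[0])))
yaw=-12.7
c=P.mean(0)[:2]+.015*np.array([np.cos(np.radians(yaw)),np.sin(np.radians(yaw))]); print("grip from plate",c)
for q in (-12,-13): print(*go(o,[.560,-.190,.011],tgt(q,0,1)))
E
```

```text
[[ 0.4909 -0.1023  0.008 ]
 [ 0.632  -0.1333  0.008 ]
 [ 0.6013 -0.2787  0.008 ]
 [ 0.4578 -0.248   0.008 ]] [ 0.5455 -0.1906  0.008 ]
0.14441926483134668 -12.363768004800695
0.1486768088880963 -101.92566373345929
0.14673377251828673 167.92832529983573
0.14942513258382026 77.18538643614772
grip from plate [ 0.5601 -0.1939]
[-0.0005  0.7976 -0.016 ] [-0.0007  0.0322 -0.0023]
[-0.0005  0.7976 -0.016 ] [-0.0007  0.0544 -0.0023]
```

```bash
python3 -m pendant '{"offset":[[0,0.3,-0.025],[0,0.55,-0.025],[0,0.72,-0.025],[0,0.8,-0.025],[0,0.8,-0.025],[0,0.8,-0.025]],"turn":[[0,0.04,0],[0,0.04,0],[0,0.04,0],[0,0.04,0],[0,0.04,0],[0,0.04,0]]}'
python3 -m pendant '{"offset":[[0,0,0],[0,0,0],[0,0,0],[0,0,0],[0,0,0],[0,0,0],[0,0,0],[0,0,0]],"turn":[[0,0,0],[0,0,0],[0,0,0],[0,0,0],[0,0,0],[0,0,0],[0,0,0],[0,0,0]]}' 0 100
```

```text
clock: 4.38
position: [0.5612, -0.192, 0.0126]
ee_rot: [-0.703, 0.075, -0.076, 0.703]
ft_force: [0.2, -0.1, -0.5]
grip_width: 1.001
clock: 5.38
position: [0.5614, -0.1921, 0.0129]
ee_rot: [-0.703, 0.075, -0.077, 0.703]
ft_force: [-1.3, -0.7, 5.9]
grip_width: 0.121
```

```bash
cat >> h.py <<'E'
BAY=np.array([.5448,.2207,.100]); BY=-3.85
TIP=np.array([-.102,.0129,0])   # lip tip bottom corner in tool frame
def cov(bx,bz,th,by=0):
    """TCP pose that puts lip tip bottom corner at bay-frame (bx,by,bz) mm with tilt th deg"""
    R=tgt(BY,th); B=Ro.from_euler("Z",BY,degrees=True).as_matrix()
    return BAY+B@(np.array([bx,by,bz])/1e3)-R@TIP, R
def where(o):
    """lip tip in bay frame mm, tilt, yaw err, roll deg, force in bay axes"""
    Rc=Ro.from_quat(o["ee_rot"]).as_matrix(); B=Ro.from_euler("Z",BY,degrees=True).as_matrix()
    t=1e3*B.T@(o["position"]+Rc@TIP-BAY); P=np.c_[Rc[:,0],Rc[:,2],-Rc[:,1]]
    e=Ro.from_matrix(B.T@P).as_euler("ZYX",degrees=True)
    print("clk",o["clock"],"tip",t,"yaw %.2f tilt %.2f roll %.2f"%(e[0],-e[1],e[2]),"F",B.T@o["ft_force"],"w",o["grip_width"])
E
python3 -m pendant '{"offset":[[0,-0.1,0],[0,-0.35,0],[0,-0.65,0],[0,-0.95,0],[0,-1,0],[0,-1,0]],"turn":[[0,0,0],[0,0,0],[0,0,0],[0,0,0],[0,0,0],[0,0,0]]}'
python3 - <<'E'
from h import *; from workcell import manip
o=manip.get_obs(); where(o); print(*go(o,*cov(-72,60,14)))
E
```

```text
clock: 6.12
position: [0.5609, -0.1922, 0.2133]
ee_rot: [-0.703, 0.075, -0.077, 0.703]
ft_force: [-1.3, 0.1, -2.9]
grip_width: 0.118
clk 6.125 tip [ -57.0315 -395.7802  100.1692] yaw -8.48 tilt 0.14 roll 0.08 F [-1.3301  0.0468 -2.8888] w 0.11766562885245628
[-0.402   0.0826  2.0169] [ 0.0214 -0.1878 -0.3073]
```

```bash
python3 -m pendant '{"offset":[[-0.05,-0.03,0.2],[-0.1,-0.05,0.45],[-0.15,-0.05,0.7],[-0.2,-0.05,0.95],[-0.2,-0.05,1],[-0.2,-0.05,1]],"turn":[[0,-0.05,-0.1],[0,-0.1,-0.2],[0.01,-0.15,-0.3],[0.02,-0.19,-0.3],[0.02,-0.19,-0.31],[0.02,-0.19,-0.31]]}'
python3 - <<'E'
from h import *; from workcell import manip
o=manip.get_obs(); where(o); print(*go(o,*cov(-72,60,14)))
E
```

```text
clock: 6.88
position: [0.5637, 0.0119, 0.2219]
ee_rot: [0.705, 0.063, 0.108, -0.698]
ft_force: [0.3, -0.5, -1.7]
grip_width: 0.117
clk 6.875 tip [ -62.9957 -207.425    84.7227] yaw 0.19 tilt 13.96 roll -0.17 F [ 0.3145 -0.5262 -1.7142] w 0.11703904658891126
[-0.0702  0.1065  1.0358] [ 0.0028  0.0041 -0.0008]
```

```bash
python3 -m pendant '{"offset":[[-0.02,0.02,0.2],[-0.04,0.03,0.45],[-0.07,0.05,0.7],[-0.07,0.05,0.93],[-0.07,0.05,1],[-0.07,0.05,1]],"turn":[[0,0,0],[0,0,0],[0,0,0],[0,0,0],[0,0,0],[0,0,0]]}'
python3 - <<'E'
from h import *; from workcell import manip;import pickle
o=manip.get_obs(); where(o)
p,z=manip.camera("wrist"); m=manip.camera_model("wrist"); pickle.dump((o,p,z,m),open("w3.pkl","wb"))
t,zt=manip.camera("top"); pickle.dump((o,t,zt,manip.camera_model("top")),open("t3.pkl","wb"))
cv2.imwrite("pics/w3.png",p[...,::-1])
print(*go(o,*cov(-72,60,14)))
E
```

```text
clock: 7.62
position: [0.5657, 0.2109, 0.2073]
ee_rot: [0.706, 0.063, 0.108, -0.697]
ft_force: [-0.2, -0.8, -2.6]
grip_width: 0.119
clk 7.625 tip [-74.3644  -8.6824  70.2888] yaw 0.16 tilt 13.91 roll -0.28 F [-0.1088 -0.7674 -2.6224] w 0.1188183661930654
[-0.0009  0.0518  0.042 ] [ 0.0053  0.0033 -0.0021]
```

View pics/w3.png

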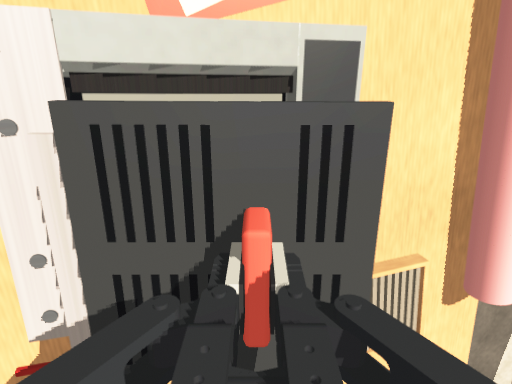

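Wrist view: the cover is held straight between the pads. Plate top corners are at (52,101) and (392,101), with the ledge at left.

```bash
python3 - <<'E'
from h import *; import pickle
o,p,z,m=pickle.load(open("w3.pkl","rb"))
T=m["tool_from_camera"]
n=cv2.undistortPoints(np.array([[[52.,101]],[[392,101]],[[248,217.]],[[257,208]]]),m["intrinsics"],np.array([m["k1"],0,0,0.]))[:,0]
d=np.c_[n,np.ones(4)]@T[:3,:3].T; c=T[:3,3]
for y in(.0049,-.025): print(y,c+d*((y-c[1])/d[:,1])[:,None])
# unit refs: ledge front edge & side wall seen here
print(cast(m,[[61,100],[51,15],[62,70],[302,70]],.108,o))
B=Ro.from_euler("Z",BY,degrees=True).as_matrix()
print(1e3*(cast(m,[[53,15],[62,66],[298,66]],.109,o)-BAY)@B)
E
```

```text
0.0049 [[-0.0867  0.0049  0.0731]
 [ 0.0574  0.0049  0.0733]
 [-0.0043  0.0049  0.02  ]
 [ 0.      0.0049  0.0246]]
-0.025 [[-0.0693 -0.025   0.0748]
 [ 0.0458 -0.025   0.0749]
 [-0.0034 -0.025   0.0323]
 [ 0.     -0.025   0.036 ]]
[[0.471  0.2868 0.108 ]
 [0.4772 0.3329 0.108 ]
 [0.4757 0.3038 0.108 ]
 [0.6288 0.2954 0.108 ]]
[[-73.7225 107.3667   9.    ]
 [-73.9047  80.5039   9.    ]
 [ 75.2655  82.723    9.    ]]
```

```bash
python3 - <<'E'
from h import *; from workcell import manip
o=manip.get_obs()
for a in((-70,25),(-70,5),(-70,-2)): print(a,*go(o,*cov(*a,14,-.5)))
E
```

```text
(-70, 25) [-0.0357  0.226   0.048 ] [ 0.0054  0.0004 -0.0014]
(-70, 5) [-0.0598  0.323   0.0484] [ 0.0054  0.0004 -0.0014]
(-70, -2) [-0.0682  0.357   0.0486] [ 0.0054  0.0004 -0.0014]
```

```bash
python3 -m pendant '{"offset":[[-0.01,0.06,0.02],[-0.02,0.12,0.04],[-0.04,0.2,0.048],[-0.045,0.26,0.048],[-0.055,0.29,0.048],[-0.06,0.31,0.048],[-0.06,0.32,0.048],[-0.06,0.32,0.048]],"turn":[[0.005,0,0],[0.005,0,0],[0.005,0,0],[0.005,0,0],[0.005,0,0],[0.005,0,0],[0.005,0,0],[0.005,0,0]]}'
python3 - <<'E'
from h import *; from workcell import manip
o=manip.get_obs(); where(o)
for a in((-70,-2),(-75,-2),(-80,-2)): print(a,*go(o,*cov(*a,14,-.5)))
t,_=manip.camera("scene"); cv2.imwrite("pics/s4.png",cv2.resize(t[180:300,220:360,::-1],None,fx=5,fy=5,interpolation=3))
E
```

```text
clock: 8.72
position: [0.5706, 0.2184, 0.1431]
ee_rot: [0.704, 0.062, 0.109, -0.699]
ft_force: [-0.6, -0.6, -2.6]
grip_width: 0.117
clk 8.725 tip [-70.0129  -0.5422   5.9302] yaw 0.01 tilt 13.96 roll -0.00 F [-0.5582 -0.6142 -2.6048] w 0.11654534141028079
(-70, -2) [-0.0095  0.0382  0.0001] [-0.      0.0002 -0.0009]
(-75, -2) [-0.0338  0.0321  0.0001] [-0.      0.0002 -0.0009]
(-80, -2) [-0.0581  0.0261  0.0001] [-0.      0.0002 -0.0009]
```

View pics/s4.png

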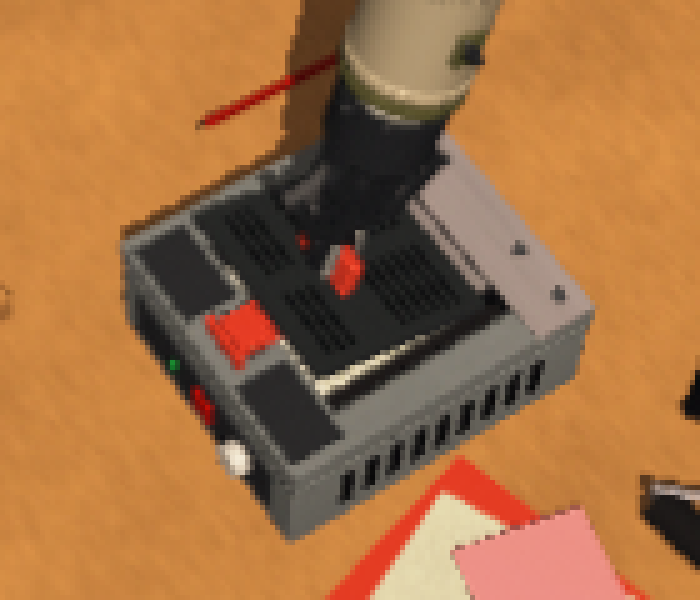

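Cover is tilted and aligned over the bay, with the catch at (240,335) clear. Now I lower the lip just in front of the ledge.

```bash
python3 -m pendant '{"offset":[[-0.003,0.013,0],[-0.006,0.026,0],[-0.0095,0.038,0],[-0.0095,0.038,0]],"turn":[[0,0,0],[0,0,0],[0,0,0],[0,0,0]]}'
python3 - <<'E'
from h import *; from workcell import manip
o=manip.get_obs(); where(o)
for a in((-70,-2.5),(-76,-2.5),(-82,-2.5)): print(a,*go(o,*cov(*a,14,-.5)))
E
```

```text
clock: 9.28
position: [0.5704, 0.2185, 0.135]
ee_rot: [0.704, 0.062, 0.109, -0.699]
ft_force: [0.5, 1.0, -2.3]
grip_width: 0.12
clk 9.275 tip [-70.1878  -0.5212  -2.1122] yaw 0.02 tilt 13.94 roll -0.01 F [ 0.3894  1.0261 -2.3144] w 0.11959937950614312
(-70, -2.5) [ 0.0004  0.0016 -0.0001] [ 0.0002  0.0004 -0.0012]
(-76, -2.5) [-0.0287 -0.0056 -0.0001] [ 0.0002  0.0004 -0.0012]
(-82, -2.5) [-0.0578 -0.0128 -0.0001] [ 0.0002  0.0004 -0.0012]
```

```bash
python3 -m pendant '{"offset":[[-0.01,-0.001,0],[-0.02,-0.003,0],[-0.029,-0.005,0],[-0.039,-0.008,0],[-0.048,-0.01,0],[-0.058,-0.012,0]],"turn":[[0,0,0],[0,0,0],[0,0,0],[0,0,0],[0,0,0],[0,0,0]]}'
python3 - <<'E'
from h import *; from workcell import manip
o=manip.get_obs(); where(o)
for a in((-84,-2.5),(-87,-2.5),(-90,-2.5)): print(a,*go(o,*cov(*a,14,-.5)))
E
```

```text
clock: 10.02
position: [0.5585, 0.2193, 0.1346]
ee_rot: [0.704, 0.062, 0.109, -0.699]
ft_force: [1.4, 0.6, -3.5]
grip_width: 0.118
clk 10.025 tip [-82.0982  -0.5008  -2.5321] yaw 0.02 tilt 13.95 roll -0.01 F [ 1.3836  0.6578 -3.5153] w 0.11759273423246364
(-84, -2.5) [-0.0092 -0.0029 -0.0002] [ 0.0001  0.0004 -0.0011]
(-87, -2.5) [-0.0238 -0.0065 -0.0002] [ 0.0001  0.0004 -0.0011]
(-90, -2.5) [-0.0384 -0.0101 -0.0002] [ 0.0001  0.0004 -0.0011]
```

```bash
python3 -m pendant '{"offset":[[-0.005,-0.001,0],[-0.01,-0.003,0],[-0.014,-0.004,0],[-0.014,-0.004,0]],"turn":[[0,0,0],[0,0,0],[0,0,0],[0,0,0]]}'
python3 - <<'E'
from h import *; from workcell import manip
o=manip.get_obs(); where(o)
E
python3 -m pendant '{"offset":[[-0.005,-0.001,0],[-0.01,-0.002,0],[-0.01,-0.002,0]],"turn":[[0,0,0],[0,0,0],[0,0,0]]}'
python3 - <<'E'
from h import *; from workcell import manip
o=manip.get_obs(); where(o)
E
```

```text
clock: 10.52
position: [0.5573, 0.2193, 0.1357]
ee_rot: [0.704, 0.063, 0.111, -0.699]
ft_force: [8.3, -0.5, -4.2]
grip_width: 0.118
clk 10.525 tip [-83.1417  -0.5014  -1.8041] yaw -0.03 tilt 14.16 roll 0.05 F [ 8.2771  0.0562 -4.1778] w 0.11812797922311925
clock: 10.9
position: [0.5569, 0.2192, 0.1363]
ee_rot: [0.704, 0.064, 0.112, -0.699]
ft_force: [8.4, -0.3, -4.5]
grip_width: 0.117
clk 10.9 tip [-83.4396  -0.5297  -1.4539] yaw -0.07 tilt 14.35 roll 0.10 F [ 8.4268  0.3064 -4.4963] w 0.1166140943829889
```

```bash
python3 - <<'E'
from h import *; from workcell import manip
o=manip.get_obs()
for a in((-87,-2.2,13),(-91.5,-2.2,13)): print(a,*go(o,*cov(*a,-.5)))
E
```

```text
(-87, -2.2, 13) [-0.0168  0.0112  0.0008] [-0.002  -0.0014  0.03  ]
(-91.5, -2.2, 13) [-0.0386  0.0056  0.0008] [-0.002  -0.0014  0.03  ]
```

```bash
python3 -m pendant '{"offset":[[-0.01,0.01,0.001],[-0.017,0.01,0.001],[-0.022,0.01,0.001],[-0.027,0.009,0.001],[-0.032,0.008,0.001],[-0.038,0.006,0.001],[-0.038,0.006,0.001],[-0.038,0.006,0.001]],"turn":[[-0.002,0,0.02],[-0.002,0,0.03],[-0.002,0,0.03],[-0.002,0,0.03],[-0.002,0,0.03],[-0.002,0,0.03],[-0.002,0,0.03],[-0.002,0,0.03]]}'
python3 - <<'E'
from h import *; from workcell import manip
o=manip.get_obs(); where(o)
for a in((-91,-2.,12),(-91.5,-2.,12),(-92,-1.7,10)): print(a,*go(o,*cov(*a,-.5)))
E
```

```text
clock: 11.9
position: [0.554, 0.2194, 0.1355]
ee_rot: [0.704, 0.058, 0.107, -0.7]
ft_force: [16.4, -0.5, -5.8]
grip_width: 0.118
clk 11.9 tip [-86.9226  -0.3998  -0.8206] yaw -0.17 tilt 13.47 roll 0.15 F [16.3725  0.5754 -5.8105] w 0.118353200193787
(-91, -2.0, 12) [-0.0197  0.0141  0.001 ] [-0.0025 -0.0036  0.0328]
(-91.5, -2.0, 12) [-0.0221  0.0135  0.001 ] [-0.0025 -0.0036  0.0328]
(-92, -1.7, 10) [-0.0227  0.0294  0.001 ] [-0.0026 -0.0036  0.0772]
```

```bash
python3 -m pendant '{"offset":[[-0.022,0.004,0.001],[-0.028,0.003,0.001],[-0.034,0.002,0.001],[-0.034,0.002,0.001]],"turn":[[-0.002,0,0.015],[-0.002,0,0.015],[-0.002,0,0.015],[-0.002,0,0.015]]}'
python3 - <<'E'
from h import *; from workcell import manip
o=manip.get_obs(); where(o)
for a in((-92.5,-1.5,13),(-92.5,-1.5,11),(-92.5,-1.3,9),(-92.5,-1,7),(-92.5,-.7,5),(-92.5,0,3),(-92.5,0,1)): print(a,*go(o,*cov(*a,-.5)))
E
```

```text
clock: 12.4
position: [0.5533, 0.2194, 0.1366]
ee_rot: [0.703, 0.058, 0.108, -0.7]
ft_force: [23.4, -0.7, -7.3]
grip_width: 0.12
clk 12.4 tip [-87.6142  -0.203    0.2624] yaw -0.29 tilt 13.48 roll 0.25 F [23.4069  0.8763 -7.3133] w 0.12049325222798281
(-92.5, -1.5, 13) [-0.0253  0.0071  0.0011] [-0.004  -0.0062  0.0106]
(-92.5, -1.5, 11) [-0.0235  0.025   0.001 ] [-0.0041 -0.0061  0.0551]
(-92.5, -1.3, 9) [-0.0221  0.0419  0.001 ] [-0.0042 -0.006   0.0995]
(-92.5, -1, 7) [-0.0212  0.0584  0.0009] [-0.0044 -0.006   0.1439]
(-92.5, -0.7, 5) [-0.0209  0.0749  0.0009] [-0.0045 -0.0059  0.1884]
(-92.5, 0, 3) [-0.0208  0.0894  0.0008] [-0.0046 -0.0058  0.2328]
(-92.5, 0, 1) [-0.0222  0.1073  0.0008] [-0.0047 -0.0057  0.2773]
```

```bash
cat >> h.py <<'E'
def swing(o,ths,push=5,down=1,xw=-88.5):
    for t in ths:
        s=np.sin(np.radians(t)); a=go(o,*cov(xw-push+4*s,-14*s-down,t,-.5)); print(t,*a)
E
python3 - <<'E'
from h import *; from workcell import manip
swing(manip.get_obs(),(13,12,11,10,9))
E
```

```text
13 [-0.0289  0.0199  0.001 ] [-0.004  -0.0062  0.0106]
12 [-0.0279  0.0276  0.001 ] [-0.0041 -0.0061  0.0328]
11 [-0.0272  0.0353  0.001 ] [-0.0041 -0.0061  0.0551]
10 [-0.0266  0.043   0.0009] [-0.0042 -0.0061  0.0773]
9 [-0.0261  0.0507  0.0009] [-0.0042 -0.006   0.0995]
```

```bash
python3 -m pendant '{"offset":[[-0.029,0.01,0.001],[-0.029,0.02,0.001],[-0.029,0.02,0.001],[-0.028,0.0275,0.001],[-0.027,0.035,0.001],[-0.0265,0.043,0.001],[-0.026,0.05,0.001],[-0.026,0.05,0.001]],"turn":[[-0.004,-0.006,0.01],[-0.004,-0.006,0.01],[-0.004,-0.006,0.015],[-0.004,-0.006,0.033],[-0.004,-0.006,0.055],[-0.004,-0.006,0.077],[-0.004,-0.006,0.1],[-0.004,-0.006,0.1]]}'
python3 - <<'E'
from h import *; from workcell import manip
o=manip.get_obs(); where(o); swing(o,(10,9,8,7,6,5,4,3,2,1,0))
E
```

```text
clock: 13.4
position: [0.5562, 0.2193, 0.1285]
ee_rot: [0.705, 0.035, 0.084, -0.703]
ft_force: [20.1, -1.4, -3.5]
grip_width: 0.117
clk 13.4 tip [-86.9767  -0.3445  -1.2247] yaw -0.13 tilt 9.60 roll 0.19 F [20.1502 -0.0729 -3.4828] w 0.11700110678917121
10 [-0.031   0.0024  0.0005] [-0.0036 -0.0029 -0.0089]
9 [-0.0301  0.0101  0.0005] [-0.0037 -0.0029  0.0133]
8 [-0.0293  0.0178  0.0004] [-0.0037 -0.0028  0.0355]
7 [-0.0286  0.0255  0.0004] [-0.0037 -0.0028  0.0577]
6 [-0.0281  0.0332  0.0004] [-0.0037 -0.0028  0.08  ]
5 [-0.0277  0.0409  0.0004] [-0.0038 -0.0027  0.1022]
4 [-0.0276  0.0486  0.0004] [-0.0038 -0.0027  0.1244]
3 [-0.0275  0.0563  0.0003] [-0.0038 -0.0027  0.1466]
2 [-0.0276  0.064   0.0003] [-0.0038 -0.0026  0.1689]
1 [-0.0279  0.0717  0.0003] [-0.0039 -0.0026  0.1911]
0 [-0.0284  0.0794  0.0003] [-0.0039 -0.0026  0.2133]
```

```bash
python3 -m pendant '{"offset":[[-0.033,0.008,0],[-0.032,0.014,0],[-0.032,0.018,0],[-0.031,0.022,0],[-0.031,0.026,0],[-0.031,0.03,0],[-0.031,0.034,0],[-0.031,0.034,0]],"turn":[[-0.004,-0.003,0.01],[-0.004,-0.003,0.024],[-0.004,-0.003,0.036],[-0.004,-0.003,0.047],[-0.004,-0.003,0.058],[-0.004,-0.003,0.069],[-0.004,-0.003,0.08],[-0.004,-0.003,0.08]]}'
python3 - <<'E'
from h import *; from workcell import manip
o=manip.get_obs(); where(o); swing(o,(6,5,4,3,2,1,0),6,1,-87.7)
E
```

```text
clock: 14.4
position: [0.5575, 0.2193, 0.1241]
ee_rot: [0.706, 0.017, 0.066, -0.705]
ft_force: [21.2, -0.3, -1.1]
grip_width: 0.122
clk 14.4 tip [-87.0597  -0.2973  -0.6949] yaw -0.12 tilt 6.73 roll 0.19 F [21.1813  1.0793 -1.1348] w 0.12213415197114054
6 [-0.0312  0.0116  0.0002] [-0.0039 -0.0027  0.0161]
5 [-0.0304  0.0193  0.0001] [-0.0039 -0.0026  0.0383]
4 [-0.0298  0.027   0.0001] [-0.0039 -0.0026  0.0606]
3 [-0.0294  0.0347  0.0001] [-0.004  -0.0026  0.0828]
2 [-0.0292  0.0424  0.0001] [-0.004  -0.0025  0.105 ]
1 [-0.0291  0.0501  0.    ] [-0.004  -0.0025  0.1272]
0 [-0.0291  0.0578  0.    ] [-0.004  -0.0025  0.1494]
```

```bash
python3 -m pendant '{"offset":[[-0.032,0.008,0],[-0.032,0.012,0],[-0.031,0.017,0],[-0.031,0.021,0],[-0.031,0.025,0],[-0.031,0.03,0],[-0.031,0.035,0],[-0.031,0.035,0]],"turn":[[-0.004,-0.003,0.01],[-0.004,-0.003,0.02],[-0.004,-0.003,0.033],[-0.004,-0.003,0.045],[-0.004,-0.003,0.057],[-0.004,-0.003,0.07],[-0.004,-0.003,0.083],[-0.004,-0.003,0.083]]}'
python3 - <<'E'
from h import *; from workcell import manip
o=manip.get_obs(); where(o); swing(o,(3,2,1,0,-1),6,1,-87.6)
E
```

```text
clock: 15.4
position: [0.5585, 0.2192, 0.1197]
ee_rot: [-0.706, 0.001, -0.047, 0.707]
ft_force: [19.6, -0.4, 2.4]
grip_width: 0.12
clk 15.4 tip [-87.2101  -0.3107   0.2355] yaw -0.11 tilt 3.73 roll 0.19 F [19.6271  0.9089  2.4344] w 0.1198691929617646
3 [-0.0307  0.0143  0.0001] [-0.0041 -0.0024  0.0163]
2 [-0.03    0.022   0.0001] [-0.0041 -0.0023  0.0385]
1 [-0.0295  0.0297  0.0001] [-0.0041 -0.0023  0.0607]
0 [-0.0292  0.0374  0.0001] [-0.0042 -0.0023  0.0829]
-1 [-0.029   0.0451  0.    ] [-0.0042 -0.0022  0.1052]
```

```bash
python3 -m pendant '{"offset":[[-0.032,0.008,0],[-0.032,0.013,0],[-0.032,0.018,0],[-0.031,0.022,0],[-0.031,0.026,0],[-0.031,0.03,0],[-0.031,0.036,0],[-0.031,0.036,0]],"turn":[[-0.004,-0.002,0.01],[-0.004,-0.002,0.02],[-0.004,-0.002,0.03],[-0.004,-0.002,0.04],[-0.004,-0.002,0.05],[-0.004,-0.002,0.06],[-0.004,-0.002,0.07],[-0.004,-0.002,0.07]]}'
python3 - <<'E'
from h import *; from workcell import manip
o=manip.get_obs(); where(o); print(o["torque"]); swing(o,(2,1,0,-1,-2),6,2,-87.6)
E
```

```text
clock: 16.4
position: [0.5593, 0.2192, 0.1155]
ee_rot: [-0.706, 0.016, -0.033, 0.708]
ft_force: [21.2, -1.1, 0.9]
grip_width: 0.119
clk 16.4 tip [-87.0817  -0.2289   0.1771] yaw -0.14 tilt 1.36 roll 0.20 F [21.1998  0.3381  0.9375] w 0.11873195760925231
[-0.2129 -4.8596  0.0152]
2 [-0.033   0.0069  0.    ] [-0.0044 -0.0031 -0.0143]
1 [-0.0321  0.0145 -0.    ] [-0.0044 -0.0031  0.008 ]
0 [-0.0315  0.0222 -0.    ] [-0.0044 -0.003   0.0302]
-1 [-0.0309  0.0299 -0.0001] [-0.0045 -0.003   0.0524]
-2 [-0.0306  0.0376 -0.0001] [-0.0045 -0.003   0.0746]
```

```bash
python3 -m pendant '{"offset":[[-0.032,0.01,0],[-0.032,0.014,0],[-0.032,0.018,0],[-0.032,0.022,0],[-0.032,0.026,0],[-0.031,0.03,0],[-0.031,0.033,0],[-0.031,0.033,0]],"turn":[[-0.004,-0.003,0.008],[-0.004,-0.003,0.015],[-0.004,-0.003,0.022],[-0.004,-0.003,0.03],[-0.004,-0.003,0.037],[-0.004,-0.003,0.045],[-0.004,-0.003,0.052],[-0.004,-0.003,0.052]]}'
python3 - <<'E'
from h import *; from workcell import manip
o=manip.get_obs(); where(o); print(o["torque"]); swing(o,(2,1,0,-1,-2),6,2,-87.6)
t,_=manip.camera("scene"); cv2.imwrite("pics/s5.png",cv2.resize(t[180:300,220:360,::-1],None,fx=5,fy=5,interpolation=3))
E
```

```text
clock: 17.4
position: [0.5598, 0.2191, 0.1129]
ee_rot: [-0.705, 0.026, -0.023, 0.708]
ft_force: [17.2, -1.4, 9.4]
grip_width: 0.121
clk 17.4 tip [-86.9872  -0.2651   0.3514] yaw -0.13 tilt -0.21 roll 0.23 F [17.2862 -0.2245  9.4449] w 0.12101731715472344
[-0.5833 -3.8322 -0.0351]
2 [-0.0352 -0.0053  0.0002] [-0.005  -0.0029 -0.0491]
1 [-0.0341  0.0023  0.0001] [-0.005  -0.0029 -0.0269]
0 [-0.0333  0.01    0.0001] [-0.005  -0.0029 -0.0047]
-1 [-0.0325  0.0177  0.0001] [-0.0051 -0.0028  0.0175]
-2 [-0.032   0.0254  0.    ] [-0.0051 -0.0028  0.0398]
```

View pics/s5.png

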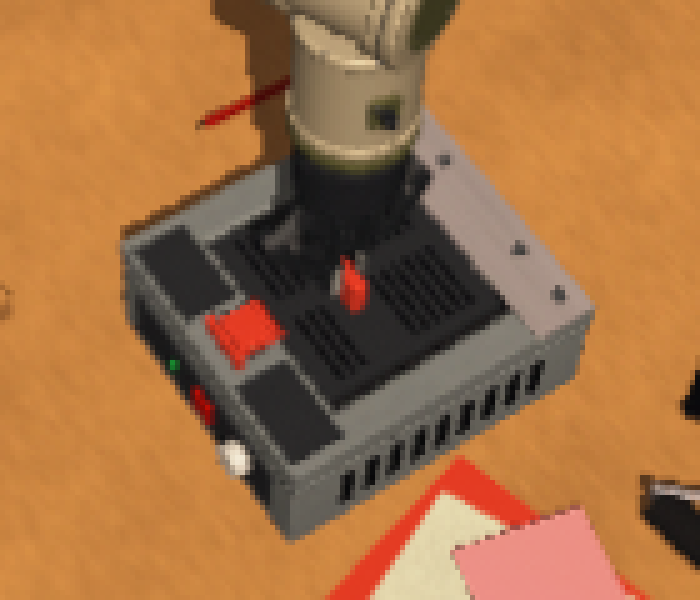

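Seated, by the look of it: the plate is flush in the opening and the coral catch at (245,335) overlaps its edge. One gentle extra press, then I check the force response.

```bash
python3 -m pendant '{"offset":[[-0.026,0.012,0],[-0.026,0.016,0],[-0.026,0.02,0],[-0.026,0.02,0]],"turn":[[-0.003,-0.003,0.01],[-0.003,-0.003,0.015],[-0.003,-0.003,0.02],[-0.003,-0.003,0.02]]}'
python3 - <<'E'
from h import *; from workcell import manip
o=manip.get_obs(); where(o); print(o["torque"])
E
```

```text
clock: 17.95
position: [0.5598, 0.2192, 0.1129]
ee_rot: [-0.705, 0.027, -0.021, 0.708]
ft_force: [9.8, -2.1, 14.0]
grip_width: 0.117
clk 17.95 tip [-87.0586  -0.3068   0.8369] yaw -0.09 tilt -0.48 roll 0.27 F [ 9.9451 -1.4735 14.004 ] w 0.11667072992030063
[-0.7546 -2.6466 -0.0694]
```

```bash
python3 -m pendant '{"offset":[[-0.01,0.005,0],[0,0,0],[0.006,0,0],[0.008,0,0],[0.008,0,0]],"turn":[[0,0,0],[0,0,-0.01],[0,0,-0.01],[0,0,-0.01],[0,0,-0.01]]}'
python3 - <<'E'
from h import *; from workcell import manip
o=manip.get_obs(); where(o)
E
python3 -m pendant '{"offset":[[0,-0.004,0],[0,-0.008,0],[0,-0.011,0],[0,-0.011,0]],"turn":[[0,0,0],[0,0,0],[0,0,0],[0,0,0]]}'
python3 - <<'E'
from h import *; from workcell import manip
o=manip.get_obs(); where(o)
E
```

```text
clock: 18.58
position: [0.5613, 0.219, 0.1133]
ee_rot: [-0.705, 0.025, -0.024, 0.708]
ft_force: [-2.4, -1.4, 5.4]
grip_width: 0.12
clk 18.575 tip [-85.4196  -0.3259   0.4723] yaw -0.09 tilt -0.05 roll 0.28 F [-2.2624 -1.5133  5.4102] w 0.12007670659125697
clock: 19.08
position: [0.5612, 0.2189, 0.1136]
ee_rot: [-0.705, 0.025, -0.024, 0.708]
ft_force: [8.4, 2.2, -15.7]
grip_width: 0.117
clk 19.075 tip [-85.5372  -0.4481   0.8539] yaw -0.09 tilt -0.06 roll 0.22 F [  8.2812   2.771  -15.7073] w 0.11732609290008855
```

Released push: the cover slid 1.5 mm back to the far wall, and a 15 N pull up raised it only about 0.3 mm, so the catch holds. Relax, then let go (half open, to stay clear of the catch).

```bash
python3 -m pendant '{"offset":[[0,0.002,0],[0,0.003,0],[0,0.003,0]],"turn":[[0,0,0],[0,0,0],[0,0,0]]}'
python3 -m pendant '{"offset":[[0,0,0],[0,0,0],[0,0,0],[0,0,0],[0,0,0],[0,0,0]],"turn":[[0,0,0],[0,0,0],[0,0,0],[0,0,0],[0,0,0],[0,0,0]]}' 40 60
```

```text
clock: 19.45
position: [0.5613, 0.219, 0.1132]
ee_rot: [-0.705, 0.025, -0.024, 0.708]
ft_force: [2.0, -0.1, -0.7]
grip_width: 0.118
clock: 20.2
position: [0.5613, 0.219, 0.1132]
ee_rot: [-0.705, 0.025, -0.024, 0.708]
ft_force: [0.3, -0.5, -0.6]
grip_width: 0.397
```

```bash
python3 -m pendant '{"offset":[[0,-0.02,0],[0,-0.08,0],[0,-0.2,0],[0,-0.45,0],[0,-0.7,0],[0,-0.9,0],[0,-0.9,0]],"turn":[[0,0,0],[0,0,0],[0,0,0],[0,0,0],[0,0,0],[0,0,0],[0,0,0]]}'
python3 -m pendant '{"offset":[[0,0,-0.25],[0,0,-0.5],[0,0,-0.75],[0,0,-0.9],[0,0,-0.9]],"turn":[[0,0,0],[0,0,0],[0,0,0],[0,0,0],[0,0,0]]}'
python3 - <<'E'
from h import *; from workcell import manip
s,_=manip.camera("scene"); t,zt=manip.camera("top"); w,_=manip.camera("wrist")
a=cv2.resize(s[180:300,220:360,::-1],(400,343),interpolation=3); b=cv2.resize(t[135:255,130:250,::-1],(400,343),interpolation=3)
cv2.imwrite("pics/f6.png",np.hstack([a,b])); cv2.imwrite("pics/w6.png",w[...,::-1])
E
```

```text
clock: 21.08
position: [0.5628, 0.2185, 0.2978]
ee_rot: [-0.704, 0.023, -0.026, 0.709]
ft_force: [-0.0, -1.6, -0.4]
grip_width: 0.4
clock: 21.7
position: [0.5501, 0.0359, 0.2966]
ee_rot: [-0.704, 0.024, -0.028, 0.709]
ft_force: [-0.0, 0.1, -0.0]
grip_width: 0.403
```

View pics/f6.png

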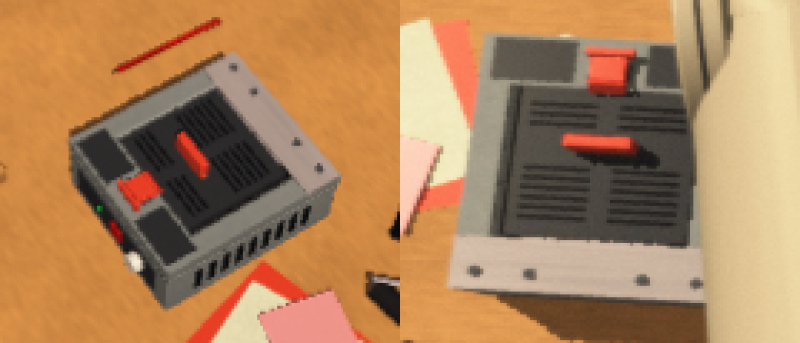

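Both views show the cover flush in its seat, lip under the ledge, catch over its far edge, and the arm well clear. Handing in.

```bash
python3 -c "
from workcell import manip
print(manip.hand_in())"
```

```text
the job is handed in; nothing more can be done
None
```

The cover is back on the air cleaner and latched, and I handed the job in at about 22 s on the robot's clock. I hooked the lip under the ledge at about 14° of tilt. I then pushed it in to the wall and kept about 20 N of push on while I swung it down and pressed it home. After that I eased off the push, let go and moved the arm clear.

**Checks that passed:**
- **Seat:** with the push released, the cover slid back about 1.5 mm, as it should when it comes to rest against the far wall.
- **Catch:** a 16 N pull upward raised it only about 0.3 mm, so the catch is holding.
- **Pictures:** the last ones show the plate flush, the catch over its edge and the surroundings undisturbed.
- **Forces:** the highest wrist force I read was about 25 N, but I only read it at the end of each move.

**Went less cleanly:** during the first push, the lip rode up and rubbed lightly against the underside of the ledge, at about 5 N. I commanded a lower height and the rubbing eased before the swing. The early position measurements disagreed by 1–2 mm between views, so I found the wall by feel.

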